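# Find the charged grinding jar and show it to the code reader

### The job

The four closed grinding jars in the blue carrier look alike, but one still has its heavy charge of steel balls inside and the other three have been unloaded: find it by its weight and hold it up in the air for the code reader, upright, with its yellow identity plate squarely facing the reader's window, centred on it and 10 cm in front of it. Keep every jar upright, set any unloaded jar you lift gently back to stand on the floor of the carrier, and do not shift the reader or the other things on the bench. The job finishes while you are still holding the jar there, steady; do not put it down.

Things in the scene. Friction and masses are not known exactly. Their poses are not given: they have to be found in the camera images.
- jar_a: closed grinding jar, four alike: white, 76 mm across, dark lid 80 mm across with its top at 82 mm, fixed black round knob above it (42 mm across, 82 to 112 mm high) that lifts the jar. Origin: centre of underside; z up its axis, x out through the yellow 28 mm plate on its flank and the yellow catch on the lid over it. Unloaded 0.29-0.37 kg, charged 0.60-0.76 kg; the charge slides a few mm inside
- jar_b: closed grinding jar, four alike: white, 76 mm across, dark lid 80 mm across with its top at 82 mm, fixed black round knob above it (42 mm across, 82 to 112 mm high) that lifts the jar. Origin: centre of underside; z up its axis, x out through the yellow 28 mm plate on its flank and the yellow catch on the lid over it. Unloaded 0.29-0.37 kg, charged 0.60-0.76 kg; the charge slides a few mm inside
- jar_c: closed grinding jar, four alike: white, 76 mm across, dark lid 80 mm across with its top at 82 mm, fixed black round knob above it (42 mm across, 82 to 112 mm high) that lifts the jar. Origin: centre of underside; z up its axis, x out through the yellow 28 mm plate on its flank and the yellow catch on the lid over it. Unloaded 0.29-0.37 kg, charged 0.60-0.76 kg; the charge slides a few mm inside
- jar_d: closed grinding jar, four alike: white, 76 mm across, dark lid 80 mm across with its top at 82 mm, fixed black round knob above it (42 mm across, 82 to 112 mm high) that lifts the jar. Origin: centre of underside; z up its axis, x out through the yellow 28 mm plate on its flank and the yellow catch on the lid over it. Unloaded 0.29-0.37 kg, charged 0.60-0.76 kg; the charge slides a few mm inside
- plate_a (a point): centre of the face of the yellow identity plate of jar_a: 40 mm from the jar's axis along its x, 42 mm above its underside
- plate_b (a point): centre of the face of the yellow identity plate of jar_b: 40 mm from the jar's axis along its x, 42 mm above its underside
- plate_c (a point): centre of the face of the yellow identity plate of jar_c: 40 mm from the jar's axis along its x, 42 mm above its underside
- plate_d (a point): centre of the face of the yellow identity plate of jar_d: 40 mm from the jar's axis along its x, 42 mm above its underside
- carrier: blue open carrier, fixed to the bench, 234 x 234 mm and 36 mm high, walls 6 mm, two crossing dividers making four compartments of 108 mm, one jar standing in each. Origin: centre of the underside; the inner floor is 6 mm above it; x and y along the sides
- lens (a point): centre of the window of the code reader, a camera with a 68 mm ring light around the window, looking level; x points out along the line of sight, z up. Its column (24 mm across, 350 mm tall) stands 130 mm behind the window. The window is 185 to 255 mm above the bench
- powder_jar: clear sample jar with red lid, 56 mm across, 85 mm high, a bystander
- slurry_jar: white sample jar with blue lid, 64 mm across, 100 mm high, a bystander
- mortar: white porcelain mortar bowl, 110 mm across, 60 mm high, a bystander
- brush: cleaning brush lying on the bench, a bystander
- wrench: steel wrench lying on the bench, a bystander

How it is judged:
At the end, for the whole second after the job is handed in: Charged jar held still by the fingers alone, plate 80-120 mm before the window, within 15 mm of its axis sideways and in height, facing it within 0.20 rad, jar upright within 0.15 rad; the three unloaded jars (under 4.8 N on the carrier) stand released, upright, on its floor (((contact force between jar_a and carrier between 1.5 and 4.8 N and angle between jar_a's own z axis and vertical below 0.1 rad and z of jar_a in the frame of carrier below 0.015 m and linear speed of jar_a below 0.03 m/s and contact force between jar_a and the fingers below 0.1 N) or (x of plate_a in the frame of lens between 0.08 and 0.12 m and y of plate_a in the frame of lens between -0.015 and 0.015 m and z of plate_a in the frame of lens between -0.015 and 0.015 m and x of jar_a in the frame of lens above 0.122 m and angle between the x axis of jar_a and the x axis of lens, either way round below 0.2 rad and angle between jar_a's own z axis and vertical below 0.15 rad and contact force between jar_a and the fingers above 2 N and linear speed of jar_a below 0.03 m/s and angular speed of jar_a below 0.3 rad/s)) and ((contact force between jar_b and carrier between 1.5 and 4.8 N and angle between jar_b's own z axis and vertical below 0.1 rad and z of jar_b in the frame of carrier below 0.015 m and linear speed of jar_b below 0.03 m/s and contact force between jar_b and the fingers below 0.1 N) or (x of plate_b in the frame of lens between 0.08 and 0.12 m and y of plate_b in the frame of lens between -0.015 and 0.015 m and z of plate_b in the frame of lens between -0.015 and 0.015 m and x of jar_b in the frame of lens above 0.122 m and angle between the x axis of jar_b and the x axis of lens, either way round below 0.2 rad and angle between jar_b's own z axis and vertical below 0.15 rad and contact force between jar_b and the fingers above 2 N and linear speed of jar_b below 0.03 m/s and angular speed of jar_b below 0.3 rad/s)) and ((contact force between jar_c and carrier between 1.5 and 4.8 N and angle between jar_c's own z axis and vertical below 0.1 rad and z of jar_c in the frame of carrier below 0.015 m and linear speed of jar_c below 0.03 m/s and contact force between jar_c and the fingers below 0.1 N) or (x of plate_c in the frame of lens between 0.08 and 0.12 m and y of plate_c in the frame of lens between -0.015 and 0.015 m and z of plate_c in the frame of lens between -0.015 and 0.015 m and x of jar_c in the frame of lens above 0.122 m and angle between the x axis of jar_c and the x axis of lens, either way round below 0.2 rad and angle between jar_c's own z axis and vertical below 0.15 rad and contact force between jar_c and the fingers above 2 N and linear speed of jar_c below 0.03 m/s and angular speed of jar_c below 0.3 rad/s)) and ((contact force between jar_d and carrier between 1.5 and 4.8 N and angle between jar_d's own z axis and vertical below 0.1 rad and z of jar_d in the frame of carrier below 0.015 m and linear speed of jar_d below 0.03 m/s and contact force between jar_d and the fingers below 0.1 N) or (x of plate_d in the frame of lens between 0.08 and 0.12 m and y of plate_d in the frame of lens between -0.015 and 0.015 m and z of plate_d in the frame of lens between -0.015 and 0.015 m and x of jar_d in the frame of lens above 0.122 m and angle between the x axis of jar_d and the x axis of lens, either way round below 0.2 rad and angle between jar_d's own z axis and vertical below 0.15 rad and contact force between jar_d and the fingers above 2 N and linear speed of jar_d below 0.03 m/s and angular speed of jar_d below 0.3 rad/s))); the arm keeps its last pose, push and grip.
It fails at once if a jar tipped by more than 0.5 rad (angle between any of jar_a, jar_b, jar_c, jar_d's own z axis and vertical above 0.5 rad).
It fails at once if a jar let fall: it leaves the fingers and moves faster than 0.35 m/s (a drop of over 6 mm) ((contact force between jar_a and the fingers below 0.1 N and linear speed of jar_a above 0.35 m/s) or (contact force between jar_b and the fingers below 0.1 N and linear speed of jar_b above 0.35 m/s) or (contact force between jar_c and the fingers below 0.1 N and linear speed of jar_c above 0.35 m/s) or (contact force between jar_d and the fingers below 0.1 N and linear speed of jar_d above 0.35 m/s)).
It fails at once if a jar pressed or banged down on the carrier with more than 60 N (contact force between any of jar_a, jar_b, jar_c, jar_d and carrier above 60 N).
It fails at once if the reader shifted by more than 8 mm (distance of lens from where it was at the start of the episode above 0.008 m).
It fails at once if a bystander shifted by more than 30 mm (distance of any of powder_jar, slurry_jar, mortar, brush, wrench from where it was at the start of the episode above 0.03 m).
It also fails if it takes over 72 s, if anything falls off the work surface, if the arm or the gripper's body presses on something with over 40 N, if the wrist force passes 120 N, or if a joint passes its speed limit or range.

### The arm

A 6-joint arm with a two-finger parallel gripper is mounted at the origin on the work surface. World frame = base frame: x ahead of the robot, y to its left, z up, the work surface at z = 0. Lengths are in m, angles in rad, forces in N, time in s.
With the tool pointing down it reaches from about 0.375 to 0.975 m from the base axis. Payload 3.8 kg.
Tool frame: the origin (TCP) lies at the centre of the arm's flange, where the gripper is bolted on; the fingertips stand 173 mm ahead of it and the grasp point (between the pads) lies 155 mm ahead of it (bot.tip_reach is the distance from the TCP to the fingertips, in m); z points along the fingers, y is the line along which they close (so a half turn about z gives the same grasp; the last joint's range is limited). The gripper opens to 85 mm and grips with 20 to 120 N. Pads are 22 mm wide; open, the fingers measure 114 mm over their backs; the gripper's body (76 mm by 85 mm) begins 54 mm behind the grasp point. The pads swing forward as they close: fully open they stand 13 mm farther back than shut.
Start: joints at [-1.363, 0.264, 1.604, -0, 1.274, -0.037], TCP at [0.164, -0.655, 0.405] pointing down, gripper open.
Joint ranges: [-2.63, 2.63], [-0.94, 2.18], [0.31, 2.57], [-1.31, 4.45], [0, 2.66], [-2.55, 2.55]. Speed limits (rad/s): [2.57, 2.57, 3.14, 3.14, 3.14, 3.14].

### API

Orientations are given as a rotation vector (axis times angle).
In Python, from workcell import bot gives the robot as it stands.
- The arm moves only by the tool drive_tool, never from a script. Its arguments are lists of equal length, an entry for each row: "claw": the finger opening in mm, from 0 to 85.4; "slide": the shift along the world's x, y, z each as a share of 0.5 m, from -1 to 1, a list of three; "yaw": the turn about the world's z as a share of 180 degrees, from -1 to 1. A call has 1 to 8 rows; each row is the pose to reach, as a shift and turn from the pose commanded when the call began, turning the shorter way round; what a row does not reach only later rows make up. A row lasts 1/12 s, in which the tool goes at most 41.7 mm and 7.16 degrees, less where a joint would pass 70% of its speed; a pose out of reach is approached as far as the arm can. A call with a number of a shift or a turn outside -1 to 1 is refused whole. A call with a gripper value outside its range is refused whole. The fingers move at their own pace and stop on an object; "newtons" is the grip in N (left out, the last holds). Time passes only in rows, so rows that repeat a pose let the fingers close. It gives the time, the measured TCP pose, the force, the opening and the grip force at its end, in the units of the state.
- bot.read_state(): the state, without advancing time (a new reading comes with each control period).
- bot.read_camera(name): name is "scene" or "top"; returns a dict with "color" (480x640x3 uint8, red, green, blue), "depth" (480x640 float32, m along the optical axis (not along the pixel's ray), 0 where there is no reading), "mtx" (3x3 intrinsics, pixels), "k1" (the pictures are not rectified: a ray, as slopes to the right and down, at radius r is drawn at 1 + k1 r^2 times it, then the intrinsics apply), "eye" and "rotation" of the camera in the world. Camera axes: x right, y up, looking along -z (the intrinsics and any distortion apply to the point x, -y, -z); pixel columns grow to the right and rows downward; lengths in m; the calibration is good to about 2 mm. A picture is of the moment at which its call begins.
- bot.finish_job(): hands the job in; it is judged then, once.
The state is a dict: "time": time; "q": joint angles; "joint_vel": joint speeds; "joint_torque": joint torques, N m; "tool_pos": TCP position; "tcp_rot": TCP orientation; "wrist_force": force on the tool from outside, world axes, zero at the start; "torque": the same for the moment, N m; "width": opening from 0.0 (shut) to 1.0 (fully open); "grip_force": force on a finger pad.
Only numpy, scipy, OpenCV 4.12 (cv2) and the standard library are available. Lean on these libraries where they do the work, as an engineer would, in place of code of your own. Each camera call takes 0.05 s, during which the arm holds its last target. There are 200 camera calls.

## Working session

There is one attempt and no reset: what is moved stays moved. The work goes in short steps, Python scripts to look and compute and a tool call to move; the robot and the scene stay as the last step left them, time stands still between calls to the robot, and variables do not carry over. Pictures are saved under pics/ and viewed, at most 10 in all, crops included, and the job is handed in when it is done.

Besides the shell and the picture viewer there is one more tool, called after "Request:" by a JSON object that holds its "fn" and its "kwargs", one argument or row to a line. drive_tool: Moves the arm, as the interface text tells. Shift numbers are shares of 0.5 m and turn numbers shares of 180 degrees, none past 1 either way. Its arguments: {"type":"object","properties":{"claw":{"type":"array","items":{"type":"number"}},"slide":{"type":"array","items":{"type":"array","items":{"type":"number"}}},"yaw":{"type":"array","items":{"type":"number"}},"newtons":{"type":"number"}},"required":["claw","slide","yaw"]}

```bash
mkdir -p pics; ls; cat > h.py <<'E'
import numpy as np, cv2
from workcell import bot
def cam(name):
    return bot.read_camera(name)
def cloud(c):
    K=np.array(c["mtx"],float);k1=c["k1"];h,w=c["depth"].shape
    u,v=np.meshgrid(np.arange(w),np.arange(h))
    pts=np.stack([u,v],-1).reshape(-1,1,2).astype(np.float64)
    s=cv2.undistortPoints(pts,K,np.array([k1,0,0,0,0.])).reshape(h,w,2)
    d=c["depth"]
    P=np.stack([s[...,0]*d,-s[...,1]*d,-d],-1)
    W=P@np.array(c["rotation"]).T+np.array(c["eye"])
    W[d==0]=np.nan
    return W
def save(c,n,crop=None,s=1):
    im=cv2.cvtColor(c["color"],cv2.COLOR_RGB2BGR)
    if crop: im=im[crop[1]:crop[3],crop[0]:crop[2]]
    cv2.imwrite(n,cv2.resize(im,None,fx=s,fy=s))
E
python3 - <<'E'
from h import *
for n in("top","scene"):
    c=cam(n);save(c,f"pics/{n}0.png");np.save(n+"0.npy",cloud(c));np.save(n+"0c.npy",c["color"])
    print(n,c["eye"],np.round(c["rotation"],3).tolist(),np.shape(c["rotation"]),c["k1"])
s=bot.read_state();print(s)
E
```

```text
picsTraceback (most recent call last):
  File "<stdin>", line 3, in <module>
  File "h.py", line 12, in cloud
    W=P@np.array(c["rotation"]).T+np.array(c["eye"])
      ~~~~~~~~~~~~~~~~~~~~~~~~~~~^~~~~~~~~~~~~~~~~~~
ValueError: operands could not be broadcast together with shapes (480,640) (3,)
```

View pics/top0.png

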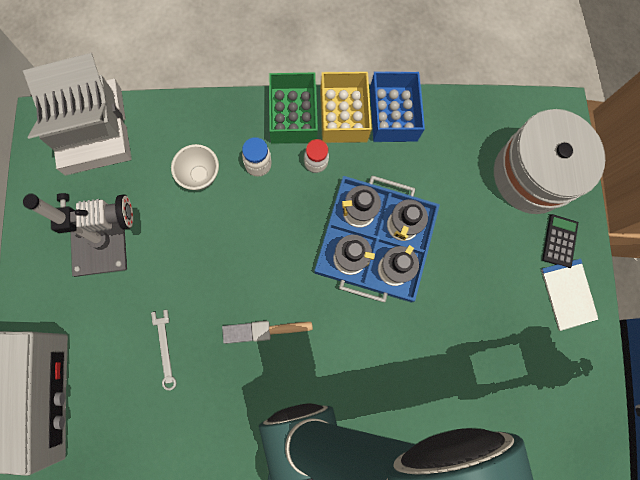

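The top view shows the carrier, with jar knobs near (363,200), (411,213), (353,251) and (403,261). The reader is on the left with its window near (125,212), facing right. The rotation comes as a rotation vector, so I'll fix the helper.

```bash
sed -i 's/np.array(c\["rotation"\]).T/cv2.Rodrigues(np.array(c["rotation"],float))[0].T/' h.py
python3 - <<'E'
from h import *
for n in("top","scene"):
    c=cam(n);save(c,f"pics/{n}1.png");W=cloud(c);np.save(n+".npy",W);np.save(n+"c.npy",c["color"])
    print(n,c["eye"],c["rotation"],c["k1"],c["mtx"])
    if n=="top":
        for u,v in [(363,200),(411,213),(354,251),(403,261),(280,250),(318,270),(415,298),(344,180),(436,207),(125,212),(100,260),(195,165),(255,148),(317,148)]: print(u,v,W[v,u].round(4))
s=bot.read_state();print(s)
E
```

```text
top [0.30334663 0.03197274 1.17408353] [ 0.13937652 -0.17335788 -1.59124982] -0.13585339089250936 [[514.74727193   0.         307.248727  ]
 [  0.         514.74727193 243.49507477]
 [  0.           0.           1.        ]]
363 200 [ 0.6068 -0.1155  0.1202]
411 213 [ 0.5765 -0.2177  0.1181]
354 251 [ 0.4968 -0.0912  0.1189]
403 261 [ 0.4726 -0.1928  0.1215]
280 250 [ 0.5254  0.0669 -0.0009]
318 270 [ 0.4712 -0.0183  0.0342]
415 298 [ 0.4019 -0.2332  0.0354]
344 180 [ 0.6806 -0.0856  0.0347]
436 207 [ 0.6119 -0.2982  0.0328]
125 212 [0.5626 0.3559 0.2313]
100 260 [0.5089 0.4853 0.0145]
195 165 [0.7331 0.2656 0.0159]
255 148 [0.737  0.1154 0.1029]
317 148 [ 0.7427 -0.0231  0.0809]
scene [1.20477311 0.15920191 1.12087797] [0.42898947 0.54288733 1.68756876] -0.0606184277990222 [[566.21333867   0.         315.58799901]
 [  0.         566.21333867 243.44161802]
 [  0.           0.           1.        ]]
{'time': 0.15, 'q': array([-1.36288339e+00,  2.64552443e-01,  1.60509187e+00, -2.15247271e-05,
        1.27372276e+00, -3.68973257e-02]), 'joint_vel': array([ 0.00048398, -0.00223764, -0.00367044,  0.00011107,  0.00139139,
       -0.00199462]), 'joint_torque': array([ 7.72856056e-04, -5.15904701e+01, -3.67960346e+01,  6.44839633e-05,
        8.14386673e-03,  1.75467022e-05]), 'tool_pos': array([ 0.16353956, -0.65459882,  0.40364936]), 'tcp_rot': array([-3.11633257e+00, -3.83381695e-01,  2.70093176e-04]), 'wrist_force': array([-0.17686936,  0.90175434,  0.72515067]), 'torque': array([-0.0215435 , -0.00866985, -0.00091864]), 'grip_force': 0.0, 'width': 0.999243729688719}
```

View pics/scene1.png

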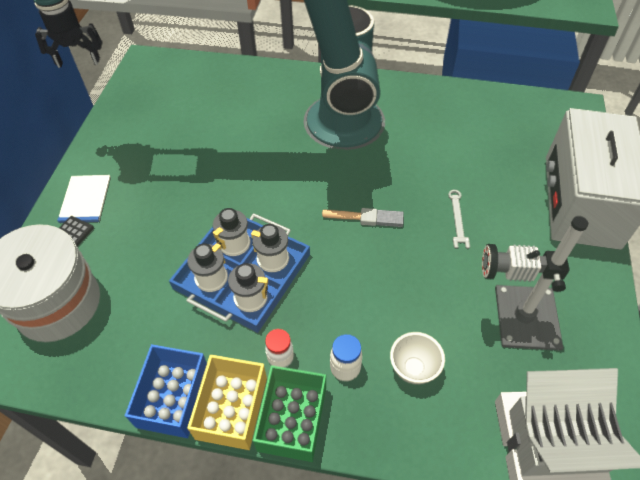

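The scene view shows the carrier at about (240,265) and the reader at right, with its ring face at (488,262) and column at (560,240). Next I'll measure the knobs, the catches and the reader.

```bash
python3 - <<'E'
from h import *
ks=[(0.6068,-0.1155),(0.5765,-0.2177),(0.4968,-0.0912),(0.4726,-0.1928)]
for n in("top","scene"):
    W=np.load(n+".npy");C=np.load(n+"c.npy");hsv=cv2.cvtColor(C,cv2.COLOR_RGB2HSV)
    X=W.reshape(-1,3);H=hsv.reshape(-1,3)
    for i,k in enumerate(ks):
        d=np.hypot(X[:,0]-k[0],X[:,1]-k[1])
        m=(d<0.03)&(X[:,2]>0.112)&(X[:,2]<.13)
        (cx,cy),r=cv2.minEnclosingCircle(X[m,:2].astype(np.float32)*1000)
        med=(np.percentile(X[m,:2],3,0)+np.percentile(X[m,:2],97,0))/2
        lid=(np.hypot(X[:,0]-med[0],X[:,1]-med[1])<.055)&(X[:,2]>.078)&(X[:,2]<.1)
        (lx,ly),lr=cv2.minEnclosingCircle(X[lid,:2].astype(np.float32)*1000)
        yl=(abs(H[:,0]-26.)<6)&(H[:,1]>120)&(H[:,2]>90)&(np.hypot(X[:,0]-med[0],X[:,1]-med[1])<.056)
        yc=yl&(X[:,2]>.07)
        a=X[yc,:2].mean(0)-med; 
        print(n,i,"knob",cx.__round__(1),cy.__round__(1),round(r,1),(med*1000).round(1),m.sum(),"lid",round(lx,1),round(ly,1),round(lr,1),"catch",yc.sum(),(X[yc].mean(0)*1000).round(1),"ang",np.degrees(np.arctan2(a[1],a[0])).round(1))
    # reader
    r=(X[:,2]>.17)&(X[:,2]<.27)&(abs(X[:,0]-.56)<.12)&(X[:,1]>.3)&(X[:,1]<.56)
    print("reader y hist",np.histogram(X[r,1],np.arange(.3,.57,.01)))
    c=(X[:,2]>.28)&(X[:,2]<.4)&(abs(X[:,0]-.56)<.12)&(X[:,1]>.3)&(X[:,1]<.7)
    print("col",c.sum(),np.percentile(X[c],[3,50,97],axis=0).round(4).tolist() if c.any() else 0)
def crop(n,b,s): 
    im=cv2.cvtColor(np.load(n+"c.npy"),cv2.COLOR_RGB2BGR)[b[1]:b[3],b[0]:b[2]];return cv2.resize(im,(400,300),interpolation=cv2.INTER_CUBIC)
top=np.hstack([crop("top",(310,170,450,310-35),1),crop("scene",(165,195,325,315+20),1)])
bot_=np.hstack([crop("top",(20,180,148,276),1),crop("scene",(470,215,598,311),1)])
cv2.imwrite("pics/crops.png",np.vstack([top,bot_]))
E
```

```text
top 0 knob 610.5 -119.7 21.1 [ 610.5 -119.4] 288 lid 610.9 -116.8 42.1 catch 55 [609.  -84.1  89.5] ang 92.4
top 1 knob 576.8 -220.9 21.2 [ 576.4 -220.6] 299 lid 574.3 -220.0 43.4 catch 60 [ 543.7 -205.4   88.9] ang 155.1
top 2 knob 500.2 -93.5 21.4 [500.1 -92.7] 312 lid 498.9 -95.7 42.3 catch 56 [ 492.4 -126.5   90.1] ang -103.0
top 3 knob 472.5 -193.3 21.2 [ 472.1 -192.8] 312 lid 474.5 -195.1 42.9 catch 45 [ 502.4 -214.4   90.4] ang -35.5
reader y hist (array([  0,   0,   0,   0,   0, 332, 164,  59,  97, 175, 158, 163, 159,
       177, 111,  39, 154, 220, 173,  97,  19,   0,   0,   0,   0,   0]), array([0.3 , 0.31, 0.32, 0.33, 0.34, 0.35, 0.36, 0.37, 0.38, 0.39, 0.4 ,
       0.41, 0.42, 0.43, 0.44, 0.45, 0.46, 0.47, 0.48, 0.49, 0.5 , 0.51,
       0.52, 0.53, 0.54, 0.55, 0.56]))
col 441 [[0.543, 0.4735, 0.2839], [0.5516, 0.4795, 0.3403], [0.5661, 0.496, 0.354]]
scene 0 knob 614.3 -118.4 22.2 [ 614.8 -117.3] 280 lid 613.1 -115.3 42.7 catch 36 [613.6 -81.1  87.2] ang 91.8
scene 1 knob 580.0 -220.5 22.1 [ 579.9 -220.9] 259 lid 578.7 -217.8 43.9 catch 40 [ 548.9 -204.3   89.5] ang 151.7
scene 2 knob 503.9 -92.0 21.9 [504.  -91.4] 236 lid 503.6 -94.8 43.1 catch 41 [ 497.6 -124.2   91.2] ang -101.0
scene 3 knob 475.8 -193.9 22.2 [ 475.8 -192.8] 229 lid 476.5 -196.5 43.2 catch 54 [ 506.4 -213.4   87.7] ang -34.0
reader y hist (array([  0,   0,   0,   0,   0, 239, 200,  96, 105, 140, 213, 186, 194,
       205, 173,  70, 121, 246, 258, 176,  95,   0,   0,   0,   0,   0]), array([0.3 , 0.31, 0.32, 0.33, 0.34, 0.35, 0.36, 0.37, 0.38, 0.39, 0.4 ,
       0.41, 0.42, 0.43, 0.44, 0.45, 0.46, 0.47, 0.48, 0.49, 0.5 , 0.51,
       0.52, 0.53, 0.54, 0.55, 0.56]))
col 538 [[0.5488, 0.4751, 0.2824], [0.5653, 0.4837, 0.3278], [0.5706, 0.4969, 0.353]]
```

View pics/crops.png

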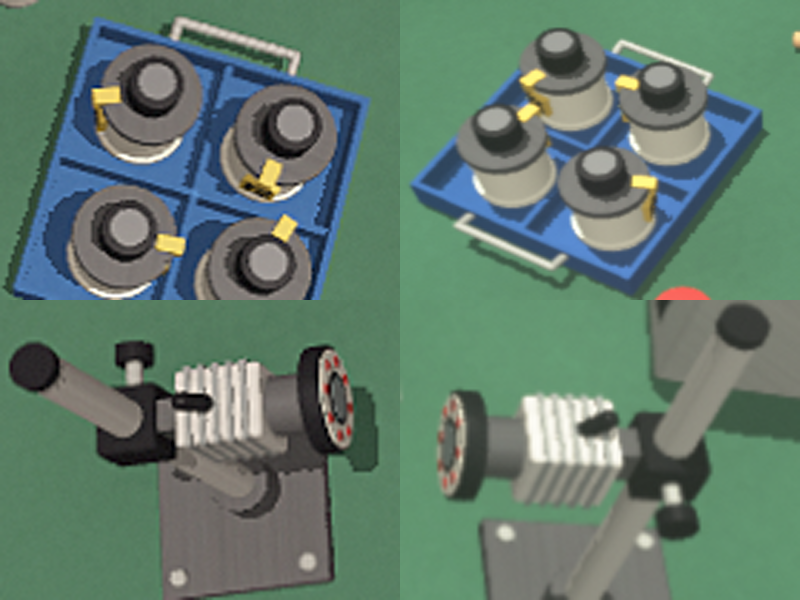

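```bash
python3 - <<'E'
from h import *
from scipy.optimize import least_squares
for n in("top","scene"):
    X=np.load(n+".npy").reshape(-1,3)
    f=(X[:,2]>.17)&(X[:,2]<.27)&(abs(X[:,0]-.56)<.06)&(X[:,1]>.34)&(X[:,1]<.372)
    P=X[f];best=None;rng=np.random.default_rng(0)
    for _ in range(2000):
        p=P[rng.choice(len(P),3,False)];nn=np.cross(p[1]-p[0],p[2]-p[0]);l=np.linalg.norm(nn)
        if l<1e-5: continue
        nn/=l
        if abs(nn[2])>.15: continue
        m=abs((P-p[0])@nn)<.0025
        if best is None or m.sum()>best.sum(): best=m
    Q=P[best];c=Q.mean(0);nn=np.linalg.svd(Q-c)[2][2];nn*=-np.sign(nn[1])
    t=np.cross([0,0,1],nn);uv=np.c_[(Q-c)@t,Q[:,2]]*1000
    (a,b),r=cv2.minEnclosingCircle(uv.astype(np.float32))
    print(n,len(P),best.sum(),"normal",nn.round(3),"deg",np.degrees(np.arctan2(nn[1],nn[0])).round(1),"center",(c+t*a/1000)[:2].round(4),b,r)
    d=(X[:,2]>.343)&(X[:,2]<.36)&(abs(X[:,0]-.56)<.05)&(abs(X[:,1]-.49)<.05)
    print("top disc",d.sum(),cv2.minEnclosingCircle(X[d,:2].astype(np.float32)*1000))
    # column lower cylinder + upper
    d=(X[:,2]>.29)&(X[:,2]<.335)&(abs(X[:,0]-.56)<.05)&(abs(X[:,1]-.49)<.05)
    s=least_squares(lambda q:np.hypot(X[d,0]-q[0],X[d,1]-q[1])-.012,[.56,.49],loss="soft_l1",f_scale=.002);print("cyl",d.sum(),s.x)
    # barrel/body axis: x-mid as function of y
    g=(X[:,2]>.17)&(X[:,2]<.27)&(abs(X[:,0]-.56)<.06)
    for y in np.arange(.35,.46,.01):
        k=g&(abs(X[:,1]-y)<.005); 
        if k.sum()>5: print(round(y,2),np.percentile(X[k,0],[2,98]).round(4),X[k,2].max().round(4))
    # base plate
    k=(abs(X[:,2]-.0125)<.006)&(abs(X[:,0]-.53)<.12)&(abs(X[:,1]-.46)<.12)
    print("base",k.sum(),cv2.minAreaRect(X[k,:2].astype(np.float32)*1000))
E
```

```text
top 507 334 normal [ 0.105 -0.993  0.059] deg -84.0 center [0.5684 0.3567] 218.28550720214844 35.04508590698242
top disc 216 ((556.039794921875, 485.4831848144531), 15.488828659057617)
cyl 162 [0.55573308 0.48644811]
0.35 [0.5373 0.5686] 0.2404
0.36 [0.5355 0.5966] 0.2547
0.37 [0.5351 0.5963] 0.2543
0.38 [0.5477 0.5798] 0.2386
0.39 [0.5441 0.5812] 0.2403
0.4 [0.539  0.5859] 0.2459
0.41 [0.5381 0.5858] 0.2452
0.42 [0.537  0.5854] 0.2461
0.43 [0.5363 0.5843] 0.2527
0.44 [0.5353 0.5832] 0.2601
0.45 [0.5359 0.5814] 0.2556
0.46 [0.5375 0.5665] 0.233
base 1927 ((526.0433349609375, 464.3224792480469), (231.1216278076172, 216.29806518554688), 0.027731355279684067)
scene 477 298 normal [ 0.13  -0.991  0.042] deg -82.5 center [0.5726 0.3576] 216.45066833496094 35.340023040771484
top disc 197 ((558.6619873046875, 486.9425964355469), 14.25948715209961)
cyl 244 [0.5571438  0.48768607]
0.35 [0.5419 0.5596] 0.2384
0.36 [0.5502 0.6034] 0.252
0.37 [0.5548 0.6048] 0.2514
0.38 [0.5563 0.5896] 0.2381
0.39 [0.5575 0.5875] 0.2366
0.4 [0.5459 0.5914] 0.2421
0.41 [0.5419 0.5918] 0.2432
0.42 [0.5424 0.5909] 0.2429
0.43 [0.5411 0.5906] 0.2518
0.44 [0.5411 0.5896] 0.2597
0.45 [0.5413 0.5885] 0.2561
0.46 [0.5509 0.5717] 0.2329
base 2923 ((560.7111206054688, 454.37371826171875), (168.11375427246094, 227.72259521484375), 0.6394496560096741)
```

The lens is at about (0.5705, 0.357, 0.218), looking at -84°. The column-to-window distance comes out at 0.131 m against the 130 mm given, so the fit checks out. I'll approach jar 3 (0.474, -0.193) first.

Request:
{"fn": "drive_tool", "kwargs": {
  "claw": [65,65,65,65,65,65,65,65],
  "slide": [
    [0.31,0.46,0],
    [0.31,0.46,0],
    [0.31,0.46,0],
    [0.31,0.46,0],
    [0.31,0.46,0],
    [0.31,0.46,0],
    [0.31,0.46,0],
    [0.31,0.46,0]
  ],
  "yaw": [-0.136,-0.136,-0.136,-0.136,-0.136,-0.136,-0.136,-0.136],
  "newtons": 40
}}

```text
time: 0.82
tool_pos: [0.3206, -0.4208, 0.4043]
tcp_rot: [-3.126, 0.279, -0.001]
wrist_force: [-0.8, -0.2, -0.3]
width: 0.762
grip_force: 0.0
```

Request:
{"fn": "drive_tool", "kwargs": {
  "claw": [65,65,65,65,65,65,65,65],
  "slide": [
    [0.31,0.46,0],
    [0.31,0.46,0],
    [0.31,0.46,0],
    [0.31,0.46,0],
    [0.31,0.46,0],
    [0.31,0.46,0],
    [0.31,0.46,0],
    [0.31,0.46,0]
  ],
  "yaw": [-0.136,-0.136,-0.136,-0.136,-0.136,-0.136,-0.136,-0.136]
}}

```text
time: 1.48
tool_pos: [0.4762, -0.1904, 0.4047]
tcp_rot: [-2.996, 0.934, -0.002]
wrist_force: [0.5, -0.2, -0.0]
width: 0.763
grip_force: 0.0
```

Request:
{"fn": "drive_tool", "kwargs": {
  "claw": [65,65,65,65,65,65,65,65],
  "slide": [
    [-0.004,-0.005,-0.06],
    [-0.004,-0.005,-0.12],
    [-0.004,-0.005,-0.18],
    [-0.004,-0.005,-0.22],
    [-0.004,-0.005,-0.25],
    [-0.004,-0.005,-0.27],
    [-0.004,-0.005,-0.28],
    [-0.004,-0.005,-0.28]
  ],
  "yaw": [0,0,0,0,0,0,0,0]
}}

```text
time: 2.15
tool_pos: [0.4711, -0.1977, 0.2636]
tcp_rot: [-2.996, 0.944, 0.003]
wrist_force: [0.2, 0.0, -0.6]
width: 0.761
grip_force: 0.0
```

Request:
{"fn": "drive_tool", "kwargs": {
  "claw": [30,30,30,30,30,30,30,30],
  "slide": [
    [0,0,0],
    [0,0,0],
    [0,0,0],
    [0,0,0],
    [0,0,0],
    [0,0,0],
    [0,0,0],
    [0,0,0]
  ],
  "yaw": [0,0,0,0,0,0,0,0]
}}

```text
time: 2.82
tool_pos: [0.4725, -0.1975, 0.2662]
tcp_rot: [2.997, -0.943, 0.005]
wrist_force: [1.2, 1.7, 5.4]
width: 0.478
grip_force: 41.0
```

```bash
python3 - <<'E'
from h import *
s=bot.read_state();print(s["wrist_force"],s["width"],s["grip_force"],s["tool_pos"],s["q"])
c=cam("scene");save(c,"pics/g3.png",(140,130,380,330),3)
E
```

```text
[1.19371881 1.67680147 5.40367969] 0.47805352633364734 40.979105830192566 [ 0.47249983 -0.19752826  0.26622884] [-4.44731716e-01  8.75474595e-02  2.08422478e+00  4.38700720e-04
  9.66668058e-01  1.73540457e+00]
```

View pics/g3.png

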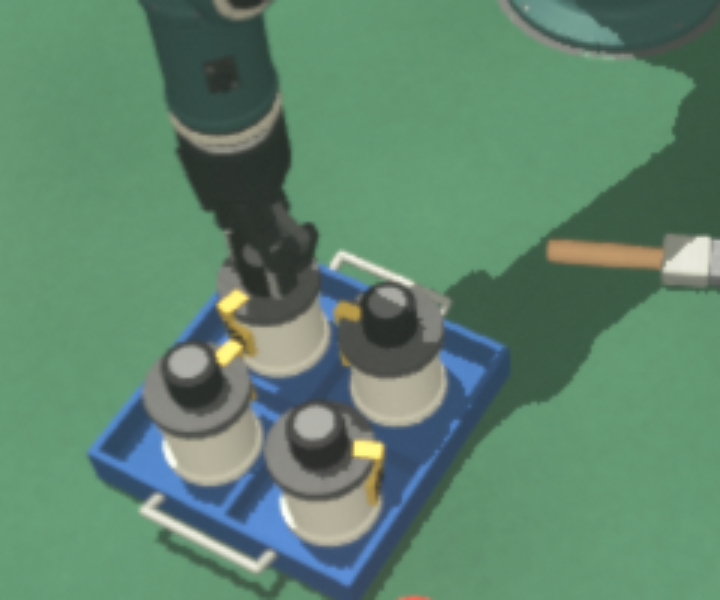

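The picture shows the fingers around the knob of jar 3, at crop position (270,260). The opening is 41 mm, matching the 42 mm knob. I'll lift it 13 mm to weigh it.

Request:
{"fn": "drive_tool", "kwargs": {
  "claw": [30,30,30,30,30,30,30,30],
  "slide": [
    [0,0,0.008],
    [0,0,0.016],
    [0,0,0.026],
    [0,0,0.026],
    [0,0,0.026],
    [0,0,0.026],
    [0,0,0.026],
    [0,0,0.026]
  ],
  "yaw": [0,0,0,0,0,0,0,0]
}}

```text
time: 3.53
tool_pos: [0.4714, -0.1973, 0.2773]
tcp_rot: [-2.997, 0.943, 0.001]
wrist_force: [0.3, -0.3, -3.0]
width: 0.479
grip_force: 40.7
```

Request:
{"fn": "drive_tool", "kwargs": {
  "claw": [30,30,30,30],
  "slide": [
    [0,0,0],
    [0,0,0],
    [0,0,0],
    [0,0,0]
  ],
  "yaw": [0,0,0,0]
}}

```text
time: 3.87
tool_pos: [0.4716, -0.1974, 0.2776]
tcp_rot: [-2.997, 0.943, 0.0]
wrist_force: [0.1, 0.3, -3.4]
width: 0.48
grip_force: 40.7
```

About 3.3 N, so jar 3 is unloaded. I'll set it down, then go to jar 2.

Request:
{"fn": "drive_tool", "kwargs": {
  "claw": [30,30,30,30,60,60,60,60],
  "slide": [
    [0,0,-0.01],
    [0,0,-0.018],
    [0,0,-0.023],
    [0,0,-0.023],
    [0,0,-0.023],
    [0,0,-0.023],
    [0,0,-0.023],
    [0,0,-0.023]
  ],
  "yaw": [0,0,0,0,0,0,0,0]
}}

```text
time: 4.53
tool_pos: [0.4718, -0.1975, 0.2664]
tcp_rot: [2.997, -0.943, 0.001]
wrist_force: [0.7, 0.4, 0.7]
width: 0.706
grip_force: 0.0
```

Request:
{"fn": "drive_tool", "kwargs": {
  "claw": [65,65,65,65,65,65,65,65],
  "slide": [
    [0,0,0.04],
    [0,0,0.12],
    [0.03,0.1,0.13],
    [0.06,0.21,0.13],
    [0.06,0.21,0.13],
    [0.06,0.21,0.13],
    [0.06,0.21,0.13],
    [0.06,0.21,0.13]
  ],
  "yaw": [0,0,0.039,0.078,0.117,0.156,0.195,0.234]
}}

```text
time: 5.2
tool_pos: [0.5018, -0.0915, 0.3314]
tcp_rot: [3.134, 0.209, 0.001]
wrist_force: [-0.1, -0.4, 0.4]
width: 0.763
grip_force: 0.0
```

Request:
{"fn": "drive_tool", "kwargs": {
  "claw": [65,65,65,65,65,65,65,65],
  "slide": [
    [0,0,0],
    [0,0,0],
    [0,0,0],
    [0,0,0],
    [0,0,0],
    [0,0,0],
    [0,0,0],
    [0,0,0]
  ],
  "yaw": [0.3,0.3,0.3,0.3,0.3,0.3,0.3,0.3]
}}

```text
time: 5.87
tool_pos: [0.5016, -0.0924, 0.3313]
tcp_rot: [2.699, 1.607, 0.0]
wrist_force: [-0.3, 0.6, -0.2]
width: 0.763
grip_force: 0.0
```

Request:
{"fn": "drive_tool", "kwargs": {
  "claw": [65,65,65,65],
  "slide": [
    [0,0,0],
    [0,0,0],
    [0,0,0],
    [0,0,0]
  ],
  "yaw": [0.09,0.09,0.09,0.09]
}}

```text
time: 6.2
tool_pos: [0.5016, -0.0924, 0.3313]
tcp_rot: [2.451, 1.965, 0.0]
wrist_force: [-1.0, 1.0, -1.1]
width: 0.761
grip_force: 0.0
```

Request:
{"fn": "drive_tool", "kwargs": {
  "claw": [65,65,65,65,65,65,30,30],
  "slide": [
    [0,0,-0.05],
    [0,0,-0.09],
    [0,0,-0.115],
    [0,0,-0.126],
    [0,0,-0.126],
    [0,0,-0.126],
    [0,0,-0.126],
    [0,0,-0.126]
  ],
  "yaw": [0,0,0,0,0,0,0,0]
}}

```text
time: 6.87
tool_pos: [0.5022, -0.0925, 0.2695]
tcp_rot: [2.451, 1.963, 0.002]
wrist_force: [-1.4, 0.6, 3.2]
width: 0.491
grip_force: 2.5
```

Request:
{"fn": "drive_tool", "kwargs": {
  "claw": [30,30,30,30,30],
  "slide": [
    [0,0,0],
    [0,0,0],
    [0,0,0],
    [0,0,0],
    [0,0,0]
  ],
  "yaw": [0,0,0,0,0]
}}

```text
time: 7.28
tool_pos: [0.5021, -0.0925, 0.2697]
tcp_rot: [2.451, 1.963, 0.002]
wrist_force: [-1.8, 0.1, 5.6]
width: 0.474
grip_force: 40.3
```

Request:
{"fn": "drive_tool", "kwargs": {
  "claw": [30,30,30,30,30,30,30,30],
  "slide": [
    [0,0,0.008],
    [0,0,0.016],
    [0,0,0.024],
    [0,0,0.024],
    [0,0,0.024],
    [0,0,0.024],
    [0,0,0.024],
    [0,0,0.024]
  ],
  "yaw": [0,0,0,0,0,0,0,0]
}}

```text
time: 7.95
tool_pos: [0.5014, -0.0924, 0.2798]
tcp_rot: [-2.452, -1.964, 0.001]
wrist_force: [-0.1, -0.1, -3.2]
width: 0.475
grip_force: 40.9
```

Request:
{"fn": "drive_tool", "kwargs": {
  "claw": [30,30,30,30],
  "slide": [
    [0,0,0],
    [0,0,0],
    [0,0,0],
    [0,0,0]
  ],
  "yaw": [0,0,0,0]
}}

```text
time: 8.28
tool_pos: [0.5016, -0.0924, 0.2801]
tcp_rot: [-2.452, -1.964, 0.0]
wrist_force: [0.4, 0.2, -2.6]
width: 0.474
grip_force: 40.9
```

About 2.9 N, so jar 2 is unloaded too. Jar 0 next.

Request:
{"fn": "drive_tool", "kwargs": {
  "claw": [30,30,30,30,60,60,60,60],
  "slide": [
    [0,0,-0.01],
    [0,0,-0.017],
    [0,0,-0.021],
    [0,0,-0.021],
    [0,0,-0.021],
    [0,0,-0.021],
    [0,0,-0.021],
    [0,0,-0.021]
  ],
  "yaw": [0,0,0,0,0,0,0,0]
}}

```text
time: 8.95
tool_pos: [0.5018, -0.0924, 0.2699]
tcp_rot: [2.452, 1.964, 0.001]
wrist_force: [0.7, -0.1, -0.2]
width: 0.703
grip_force: 0.0
```

Request:
{"fn": "drive_tool", "kwargs": {
  "claw": [65,65,65,65,65,65,65,65],
  "slide": [
    [0,0,0.04],
    [0,0,0.12],
    [0.07,-0.017,0.12],
    [0.14,-0.034,0.12],
    [0.222,-0.052,0.12],
    [0.222,-0.052,0.12],
    [0.222,-0.052,0.12],
    [0.222,-0.052,0.12]
  ],
  "yaw": [0,0,0.027,0.054,0.081,0.081,0.081,0.081]
}}

```text
time: 9.62
tool_pos: [0.6124, -0.1183, 0.3288]
tcp_rot: [-2.182, -2.257, 0.002]
wrist_force: [-0.7, 0.4, 0.6]
width: 0.762
grip_force: 0.0
```

Request:
{"fn": "drive_tool", "kwargs": {
  "claw": [65,65,65,65,65,65,30,30],
  "slide": [
    [0,0,-0.05],
    [0,0,-0.09],
    [0,0,-0.11],
    [0,0,-0.117],
    [0,0,-0.117],
    [0,0,-0.117],
    [0,0,-0.117],
    [0,0,-0.117]
  ],
  "yaw": [0,0,0,0,0,0,0,0]
}}

```text
time: 10.28
tool_pos: [0.613, -0.1185, 0.2728]
tcp_rot: [2.182, 2.258, 0.001]
wrist_force: [-3.4, 0.2, 3.3]
width: 0.493
grip_force: 2.5
```

Request:
{"fn": "drive_tool", "kwargs": {
  "claw": [30,30,30,30,30],
  "slide": [
    [0,0,0],
    [0,0,0],
    [0,0,0],
    [0,0,0],
    [0,0,0]
  ],
  "yaw": [0,0,0,0,0]
}}

```text
time: 10.7
tool_pos: [0.613, -0.1186, 0.2731]
tcp_rot: [2.182, 2.258, 0.001]
wrist_force: [-3.1, 0.7, 5.9]
width: 0.476
grip_force: 40.2
```

Request:
{"fn": "drive_tool", "kwargs": {
  "claw": [30,30,30,30,30,30,30,30],
  "slide": [
    [0,0,0.008],
    [0,0,0.016],
    [0,0,0.024],
    [0,0,0.024],
    [0,0,0.024],
    [0,0,0.024],
    [0,0,0.024],
    [0,0,0.024]
  ],
  "yaw": [0,0,0,0,0,0,0,0]
}}

```text
time: 11.37
tool_pos: [0.6124, -0.1183, 0.2828]
tcp_rot: [-2.183, -2.259, 0.001]
wrist_force: [-1.5, 1.0, -2.3]
width: 0.473
grip_force: 40.8
```

Request:
{"fn": "drive_tool", "kwargs": {
  "claw": [30,30,30,30],
  "slide": [
    [0,0,0],
    [0,0,0],
    [0,0,0],
    [0,0,0]
  ],
  "yaw": [0,0,0,0]
}}

```text
time: 11.7
tool_pos: [0.6126, -0.1184, 0.2832]
tcp_rot: [-2.183, -2.259, 0.0]
wrist_force: [-0.9, 0.1, -3.9]
width: 0.472
grip_force: 40.8
```

Jar 0 reads about 3.3 N, so it's unloaded, which leaves jar 1. I'll set jar 0 down and grasp jar 1.

Request:
{"fn": "drive_tool", "kwargs": {
  "claw": [30,30,30,30,60,60,60,60],
  "slide": [
    [0,0,-0.01],
    [0,0,-0.017],
    [0,0,-0.021],
    [0,0,-0.021],
    [0,0,-0.021],
    [0,0,-0.021],
    [0,0,-0.021],
    [0,0,-0.021]
  ],
  "yaw": [0,0,0,0,0,0,0,0]
}}

```text
time: 12.37
tool_pos: [0.6128, -0.1184, 0.2729]
tcp_rot: [2.183, 2.259, 0.001]
wrist_force: [-0.4, 0.3, 0.7]
width: 0.703
grip_force: 0.0
```

Request:
{"fn": "drive_tool", "kwargs": {
  "claw": [65,65,65,65,65,65,65,65],
  "slide": [
    [0,0,0.04],
    [0,0,0.12],
    [-0.02,-0.07,0.12],
    [-0.04,-0.14,0.12],
    [-0.069,-0.205,0.12],
    [-0.069,-0.205,0.12],
    [-0.069,-0.205,0.12],
    [-0.069,-0.205,0.12]
  ],
  "yaw": [0,0,0.035,0.07,0.105,0.14,0.175,0.21]
}}

```text
time: 13.03
tool_pos: [0.5777, -0.2219, 0.3328]
tcp_rot: [1.328, 2.846, 0.0]
wrist_force: [-0.3, 0.2, 0.2]
width: 0.762
grip_force: 0.0
```

Request:
{"fn": "drive_tool", "kwargs": {
  "claw": [65,65,65,65,65],
  "slide": [
    [0,0,0],
    [0,0,0],
    [0,0,0],
    [0,0,0],
    [0,0,0]
  ],
  "yaw": [0.035,0.07,0.105,0.132,0.132]
}}

```text
time: 13.45
tool_pos: [0.5782, -0.2209, 0.3327]
tcp_rot: [0.716, 3.059, -0.0]
wrist_force: [0.4, 0.2, -0.0]
width: 0.758
grip_force: 0.0
```

Request:
{"fn": "drive_tool", "kwargs": {
  "claw": [65,65,65,65,65,65,30,30],
  "slide": [
    [0,0,-0.05],
    [0,0,-0.09],
    [0,0,-0.12],
    [0,0,-0.13],
    [0,0,-0.13],
    [0,0,-0.13],
    [0,0,-0.13],
    [0,0,-0.13]
  ],
  "yaw": [0,0,0,0,0,0,0,0]
}}

```text
time: 14.12
tool_pos: [0.5788, -0.2213, 0.2694]
tcp_rot: [0.719, 3.055, -0.001]
wrist_force: [-1.1, -1.8, 3.5]
width: 0.492
grip_force: 2.3
```

Request:
{"fn": "drive_tool", "kwargs": {
  "claw": [30,30,30,30,30],
  "slide": [
    [0,0,0],
    [0,0,0],
    [0,0,0],
    [0,0,0],
    [0,0,0]
  ],
  "yaw": [0,0,0,0,0],
  "newtons": 70
}}

```text
time: 14.53
tool_pos: [0.5787, -0.2215, 0.2698]
tcp_rot: [0.719, 3.055, -0.002]
wrist_force: [-2.4, -1.3, 5.4]
width: 0.466
grip_force: 70.7
```

Request:
{"fn": "drive_tool", "kwargs": {
  "claw": [30,30,30,30,30,30,30,30],
  "slide": [
    [0,0,0.008],
    [0,0,0.016],
    [0,0,0.024],
    [0,0,0.024],
    [0,0,0.024],
    [0,0,0.024],
    [0,0,0.024],
    [0,0,0.024]
  ],
  "yaw": [0,0,0,0,0,0,0,0]
}}

```text
time: 15.2
tool_pos: [0.5779, -0.2208, 0.2792]
tcp_rot: [-0.719, -3.057, -0.0]
wrist_force: [-0.2, 0.6, -6.1]
width: 0.468
grip_force: 71.3
```

Request:
{"fn": "drive_tool", "kwargs": {
  "claw": [30,30,30,30],
  "slide": [
    [0,0,0],
    [0,0,0],
    [0,0,0],
    [0,0,0]
  ],
  "yaw": [0,0,0,0]
}}

```text
time: 15.53
tool_pos: [0.5781, -0.2209, 0.2796]
tcp_rot: [-0.719, -3.058, -0.0]
wrist_force: [-0.9, 0.0, -6.8]
width: 0.469
grip_force: 71.3
```

About 6.6 N: jar 1 is the charged one. I'll lift it clear, then carry it slowly to the reader while turning it.

Request:
{"fn": "drive_tool", "kwargs": {
  "claw": [30,30,30,30,30,30,30,30],
  "slide": [
    [0,0,0.03],
    [0,0,0.08],
    [0,0,0.13],
    [0,0,0.18],
    [0,0,0.23],
    [0,0,0.28],
    [0,0,0.31],
    [0,0,0.32]
  ],
  "yaw": [0,0,0,0,0,0,0,0]
}}

```text
time: 16.2
tool_pos: [0.5788, -0.2212, 0.4441]
tcp_rot: [0.718, 3.052, -0.002]
wrist_force: [1.3, 0.7, -6.2]
width: 0.467
grip_force: 72.2
```

Request:
{"fn": "drive_tool", "kwargs": {
  "claw": [30,30,30,30,30,30,30,30],
  "slide": [
    [0,0.02,0],
    [0,0.06,0],
    [0,0.11,0],
    [0,0.16,0],
    [0,0.21,0],
    [0,0.26,0],
    [0,0.31,0],
    [0,0.36,0]
  ],
  "yaw": [-0.01,-0.03,-0.05,-0.07,-0.09,-0.11,-0.13,-0.15]
}}

```text
time: 16.87
tool_pos: [0.5775, -0.0397, 0.4382]
tcp_rot: [-1.417, -2.802, 0.001]
wrist_force: [-0.3, 0.2, -6.1]
width: 0.466
grip_force: 72.1
```

Request:
{"fn": "drive_tool", "kwargs": {
  "claw": [30,30,30,30,30,30,30,30],
  "slide": [
    [0,0.05,0],
    [0,0.1,0],
    [0,0.15,0],
    [0,0.2,0],
    [0,0.25,0],
    [0,0.29,0],
    [0,0.32,0],
    [0,0.34,0]
  ],
  "yaw": [-0.02,-0.04,-0.06,-0.08,-0.1,-0.12,-0.14,-0.16]
}}

```text
time: 17.53
tool_pos: [0.5775, 0.131, 0.4381]
tcp_rot: [-2.067, -2.363, 0.002]
wrist_force: [-0.3, -0.6, -7.1]
width: 0.466
grip_force: 72.1
```

Request:
{"fn": "drive_tool", "kwargs": {
  "claw": [30,30,30,30,30,30,30,30],
  "slide": [
    [0.005,0.03,0],
    [0.01,0.07,0],
    [0.015,0.11,0],
    [0.015,0.145,0],
    [0.015,0.165,0],
    [0.015,0.177,0],
    [0.015,0.177,0],
    [0.015,0.177,0]
  ],
  "yaw": [-0.009,-0.009,-0.009,-0.009,-0.009,-0.009,-0.009,-0.009]
}}

```text
time: 18.2
tool_pos: [0.5854, 0.2173, 0.4391]
tcp_rot: [2.099, 2.337, -0.002]
wrist_force: [0.6, -0.1, -7.0]
width: 0.462
grip_force: 72.2
```

Request:
{"fn": "drive_tool", "kwargs": {
  "claw": [30,30,30,30],
  "slide": [
    [0,0,0],
    [0,0,0],
    [0,0,0],
    [0,0,0]
  ],
  "yaw": [0,0,0,0]
}}

```text
time: 18.53
tool_pos: [0.5857, 0.217, 0.4399]
tcp_rot: [2.101, 2.336, 0.0]
wrist_force: [-0.5, 0.7, -7.9]
width: 0.463
grip_force: 72.2
```

```bash
python3 - <<'E'
from h import *
s=bot.read_state();print(s["tool_pos"],s["tcp_rot"],s["q"].round(2))
ims=[]
for n,b in(("top",(40,130,320,340)),("scene",(360,140,640,350))):
    c=cam(n);W=cloud(c);np.save(n+"2.npy",W);np.save(n+"2c.npy",c["color"])
    ims.append(cv2.resize(cv2.cvtColor(c["color"],cv2.COLOR_RGB2BGR)[b[1]:b[3],b[0]:b[2]],(400,300)))
    X=W.reshape(-1,3);H=cv2.cvtColor(c["color"],cv2.COLOR_RGB2HSV).reshape(-1,3)
    yl=(abs(H[:,0]-26.)<6)&(H[:,1]>110)&(H[:,2]>80)&(X[:,1]>.2)&(X[:,1]<.29)&(abs(X[:,0]-.585)<.06)
    for nm,m in(("catch",yl&(X[:,2]>.245)),("plate",yl&(X[:,2]<.24))):
        if m.sum(): print(n,nm,m.sum(),X[m].mean(0).round(4),X[m].min(0).round(4),X[m].max(0).round(4))
    l=(X[:,2]>.248)&(X[:,2]<.268)&(np.hypot(X[:,0]-.5857,X[:,1]-.2178)<.055)
    print(n,"lid",l.sum(),cv2.minEnclosingCircle(X[l,:2].astype(np.float32)*1000),np.median(X[l,2]))
    h=H; w=(X[:,2]>.17)&(X[:,2]<.245)&(np.hypot(X[:,0]-.5857,X[:,1]-.2178)<.05)
    print("body z min",X[w,2].min() if w.any() else None)
cv2.imwrite("pics/end.png",np.hstack(ims))
E
```

```text
[0.58567655 0.21697523 0.43986482] [2.10086333e+00 2.33551925e+00 2.42648175e-04] [ 0.31  0.15  1.68 -0.    1.32  0.21]
top catch 22 [0.5806 0.2569 0.2654] [0.5472 0.2231 0.2561] [0.5857 0.264  0.382 ]
top lid 38 ((585.8115844726562, 221.69264221191406), 42.393367767333984) 0.25901694205282466
body z min 0.1794267473123763
scene catch 74 [0.5843 0.2566 0.2584] [0.5755 0.246  0.2489] [0.604  0.2656 0.2641]
scene plate 34 [0.5955 0.2579 0.2195] [0.59   0.2539 0.2044] [0.6051 0.2612 0.2399]
scene lid 788 ((587.861572265625, 223.14088439941406), 43.057838439941406) 0.2569987964894849
body z min 0.17432658241628896
```

View pics/end.png

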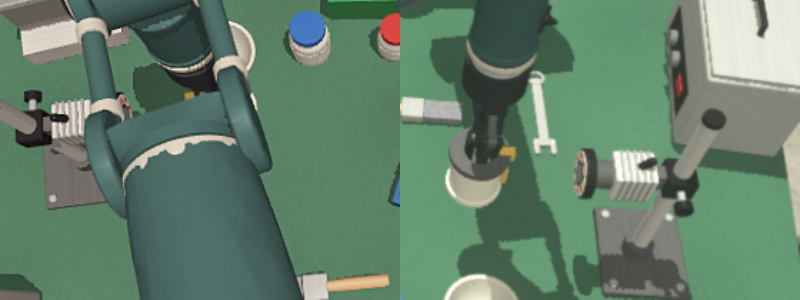

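The right panel shows the jar upright at (475,165), with its catch and plate at (507,160) pointing at the reader window at (583,172). In scene-camera coordinates the plate is about 0 mm off sideways, about 10 cm from the window and at z ≈ 0.2195. I'll check tilt and the other jars, then hand in.

```bash
python3 - <<'E'
from h import *
X=np.load("scene2.npy").reshape(-1,3)
l=(X[:,2]>.250)&(X[:,2]<.264)&(np.hypot(X[:,0]-.587,X[:,1]-.219)<.036)&(np.hypot(X[:,0]-.587,X[:,1]-.219)>.025)
A=np.c_[X[l,:2],np.ones(l.sum())];print("lid slope",l.sum(),np.linalg.lstsq(A,X[l,2],rcond=None)[0][:2])
for k in [(.6145,-.118),(.504,-.092),(.476,-.193)]:
    m=(np.hypot(X[:,0]-k[0],X[:,1]-k[1])<.03)&(X[:,2]>.112)&(X[:,2]<.13)
    print(k,m.sum(),X[m].mean(0) if m.any() else 0)
s=bot.read_state();print(abs(s["joint_vel"]).max(),s["wrist_force"])
E
```

```text
lid slope 363 [-0.02399881  0.01127716]
(0.6145, -0.118) 278 [ 0.61449953 -0.11718722  0.11744926]
(0.504, -0.092) 237 [ 0.50341973 -0.09118073  0.11728224]
(0.476, -0.193) 230 [ 0.4752902  -0.19258224  0.11722776]
0.0034924055950676914 [-0.39058859 -0.02405863 -6.88842486]
```

```bash
python3 -c "
from workcell import bot
print(bot.finish_job())"
```

```text
the job is handed in; nothing more can be done
None
```

I handed the job in with the charged jar (about 6.6 N on the wrist, against about 3 N each for the other three) held steady and upright, its plate centred about 10 cm in front of the reader window; the three unloaded jars stand back on the carrier floor, and the hand-in returned no verdict.

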